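# Tap the rack-foot wedge tight

### The arm

A 6-joint arm with a two-finger parallel gripper is mounted at the origin on the work surface. World frame = base frame: x ahead of the robot, y to its left, z up, the work surface at z = 0. Lengths are in mm, angles in rad, forces in N, time in s.
With the tool pointing down it reaches from about 400 to 825 mm from the base axis. Payload 7 kg.
Tool frame: the origin (TCP) lies at the very end of the fingers, on their centre line; the grasp point (between the pads) lies 19 mm behind it; z points along the fingers, y is the line along which they close (so a half turn about z gives the same grasp; the last joint's range is limited). The gripper opens to 88 mm and grips with 3 to 60 N. Pads are 19 mm wide; open, the fingers measure 130 mm over their backs; the gripper's body (78 mm by 193 mm) begins 47 mm behind the grasp point.
Start: joints at [-0.858, 0.359, 0.012, 0, -1.224, -0.288], TCP at [278.165, -614.995, 226.561] pointing down, gripper open.
Joint ranges: [-3.07, 3.07], [-1.43, 2.12], [-1.02, 1.25], [-3.03, 1.67], [-3.05, -0], [-3.03, 3.03]. Speed limits (rad/s): [2.39, 2.39, 3.01, 3.14, 3.14, 3.14].

### API

Orientations are given as a unit quaternion [x, y, z, w].
In Python, from plant import bot gives the robot as it stands. Calls block until the motion is done:
- bot.move_ptp(position, orientation): joint-space move of the TCP to a pose.
- bot.line_to(position, velocity=150, ori=None): straight line of the TCP; ori=None keeps the orientation; velocity is the mean speed in mm/s.
- bot.move_joints(angles): joint-space move.
- bot.move_gripper(opening, force=None): finger opening in mm; force is the grip in N (None keeps the last); returns when the fingers have stopped.
- bot.pause(seconds).
- bot.solve_ik(position, orientation): joint angles nearest the present ones, or None.
- bot.read_state(): the state.
- bot.camera(name): name is "side" or "top"; returns the picture (420x560x3 uint8, red, green, blue); there is no depth.
- bot.get_calibration(name): a dict with "fx", "fy", "cx", "cy" (pixels), "view" (4x4, takes a point from world to camera coordinates). Camera axes: x right, y up, looking along -z (the intrinsics and any distortion apply to the point x, -y, -z); pixel columns grow to the right and rows downward; lengths in mm; the calibration is good to about 2 mm. A picture is of the moment at which its call begins. get_calibration takes no time and is no camera call.
A pose or a line that the arm cannot do raises bot.Unreachable and nothing moves.
- bot.close_job(): hands the job in; it is judged then, once.
The state is a dict: "t": time; "joint_pos": joint angles; "qvel": joint speeds; "tau": joint torques, N m; "tcp_pos": TCP position; "eef_rot": TCP orientation; "contact_force": force on the tool from outside, world axes, zero at the start; "moment": the same for the moment, N m; "width": finger opening in mm; "finger_force": force on a finger pad.
Only numpy, scipy, OpenCV 4.12 (cv2) and the standard library are available. Lean on these libraries where they do the work, as an engineer would, in place of code of your own. Each camera call takes 0.05 s, during which the arm holds its last target. There are 200 camera calls.

### The job

The upright of the boot rack is loose in its wooden shoe on the bench. Pick up the wooden mallet and drive the long wedge in between the upright and the cheek with separate light taps on its thick end until it stops advancing and stays firmly jammed by itself; do not hit so hard that it could split, do not touch the wedge with the gripper, and leave the other things where they are. Then lay the mallet flat, as it lay before, back on the middle of the rubber mat and let go.

Things in the scene. Friction and masses are not known exactly. Their poses are not given: they have to be found in the camera images.
- shoe: Wooden shoe screwed to the bench. Origin at bench level under the gap's middle, z up. Base board 8 mm thick, x -42 to +108, y -60 to +85 mm. A straight cheek block, y -40 to +45 mm, top 48 mm over the bench, has its face in the plane x = 0; the wedge slides along it on the board and is driven toward the shoe's -y.
- gap (a point): Middle of the gap between cheek and upright, about 21 mm wide. On its +x side stands the rack's upright (y -30 to +30 mm, 142 mm tall), its face cut to the wedge's slope. It does not shift under the tapping, but the gap differs by up to 5 mm from case to case, so the depth at which the wedge jams differs by up to 40 mm and must be felt.
- wedge: Loose pale wooden wedge, 150 mm long (y), 44 mm tall, 12 mm thick at its thin end (-y), 31 mm at its thick end (+y); 90 g. Origin under it at half length, 10.7 mm from its straight side, which lies along the cheek. It starts loose, thick end out to the shoe's +y, 10 to 65 mm short of touching both sides; then it jams within 1 to 2 mm and stays by friction.
- wedge_butt (a point): Centre of the wedge's thick end face, the face to hit: 31 mm wide, 44 mm tall, its centre 30 mm above the bench, looking to the wedge's +y. A blow or push over 70 N here splits the wedge; light taps of 5 to 20 N at the wrist are enough.
- mallet: Wooden mallet lying flat, 300 g: head 44 mm (x) by 90 mm (y) by 40 mm tall, its two striking faces at y = -45 and +45 mm; straight handle 22 mm wide and 24 mm tall running from the head's side to x = -172 mm, its axis 20 mm above the underside. Origin under the middle of the head.
- mat: Black rubber mat fixed on the bench, 200 mm (x) by 260 mm (y), 3 mm thick; the mallet lies on it at the start. Origin: centre of its underside.
- jar: Bystander: closed glass jar, 72 mm across, 100 mm tall. Origin under its centre.
- can: Bystander: tin can, 70 mm across, 100 mm tall. Origin under its centre.
- carton: Bystander: cardboard carton 120 by 160 by 70 mm. Origin under its centre.
- tape: Bystander: grey tape measure, about 70 mm across, 34 mm tall. Origin under its centre.
- screwdriver: Bystander: screwdriver lying along its x, about 200 mm long.
- offcut: Bystander: block of wood 45 by 90 by 20 mm. Origin under its centre.
Not all that is in view belongs to the job. Leave any blue look-alike of the mallet alone.

How it is judged (in metres and radians):
On the way, in this order (a step that is already met when the one before it is completed fails the run):
1. the mallet taps the wedge (contact force between mallet and wedge above 0.5 N).
2. the mallet is drawn off the wedge again (contact force between mallet and wedge below 0.05 N), for 0.15 s.
3. the mallet taps the wedge again (contact force between mallet and wedge above 0.5 N).
4. the wedge stays jammed with the mallet off it (contact force between wedge and shoe above 12 N and angle between the y axis of wedge and the y axis of shoe, either way round below 0.06 rad and z of wedge_butt in the frame of shoe below 0.036 m and y of wedge_butt in the frame of shoe below 0.1 m and contact force between mallet and wedge below 0.1 N), for 0.2 s.
At the end, for the whole second after the job is handed in: The wedge stands straight (within 0.06 rad) on the base board, driven in and jammed: pressed against the shoe with more than 12 N with nothing touching it; the mallet lies flat and still on the mat, the middle of its head within 95 mm of the mat's centre (all of step 4 and horizontal distance between mallet and mat below 0.095 m and height (world z) of mallet below 0.008 m and angle between mallet's own z axis and vertical below 0.1 rad and linear speed of mallet below 0.02 m/s and linear speed of wedge below 0.005 m/s).
It fails at once if the mallet hits or presses the wedge with more than 70 N (contact force between mallet and wedge above 70 N).
It fails at once if the gripper or arm touches the wedge (contact force between any of the fingers, the arm and wedge above 0.5 N).
It fails at once if a bystander is moved by more than 20 mm (distance of any of jar, can, carton, tape, screwdriver, offcut from where it was at the start of the episode above 0.02 m).
It also fails if it takes over 56 s, if anything falls off the work surface, if the arm or the gripper's body presses on something with over 40 N, if the wrist force passes 120 N, or if a joint passes its speed limit or range.

## Working session

There is one attempt and no reset: what is moved stays moved. The work goes in short steps, each a Python script; the robot and the scene stay as the last script left them, time stands still between calls to the robot, and variables do not carry over. Pictures are saved under pics/ and viewed, at most 10 in all, crops included, and the job is handed in when it is done.

```bash
mkdir -p pics
python3 - <<'E'
from plant import bot
import cv2
for n in("top","side"):
    cv2.imwrite(f"pics/{n}0.png",cv2.resize(bot.camera(n)[:,:,::-1],(800,600),interpolation=cv2.INTER_CUBIC))
    print(n,bot.get_calibration(n))
s=bot.read_state();print(s["t"],s["eef_rot"],s["contact_force"])
E
```

```text
top {'fx': 391.41095843264947, 'fy': 391.41095843264947, 'cx': 274.280113186902, 'cy': 208.69784351514966, 'view': array([[ 4.50007340e-03, -9.99501860e-01,  3.12374991e-02,
         2.23858762e+01],
       [ 9.94343386e-01,  7.78740052e-03,  1.05927273e-01,
        -5.11926536e+02],
       [-1.06117765e-01,  3.05841201e-02,  9.93883108e-01,
        -9.62939995e+02],
       [ 0.00000000e+00,  0.00000000e+00,  0.00000000e+00,
         1.00000000e+00]])}
side {'fx': 408.6669484152958, 'fy': 408.6669484152958, 'cx': 266.7288142076801, 'cy': 212.25911599153602, 'view': array([[-9.99309422e-01, -3.52567841e-02,  1.17319102e-02,
         5.19441839e+02],
       [ 3.48394423e-02, -7.79267462e-01,  6.25722332e-01,
        -2.08125525e+01],
       [-1.29186613e-02,  6.25698955e-01,  7.79957644e-01,
        -1.05535618e+03],
       [ 0.00000000e+00,  0.00000000e+00,  0.00000000e+00,
         1.00000000e+00]])}
0.1 [-2.10771125e-01  9.77535134e-01  7.33125125e-04 -2.38477224e-04] [-0.28473303  0.65827346 -0.09831327]
```

View pics/top0.png

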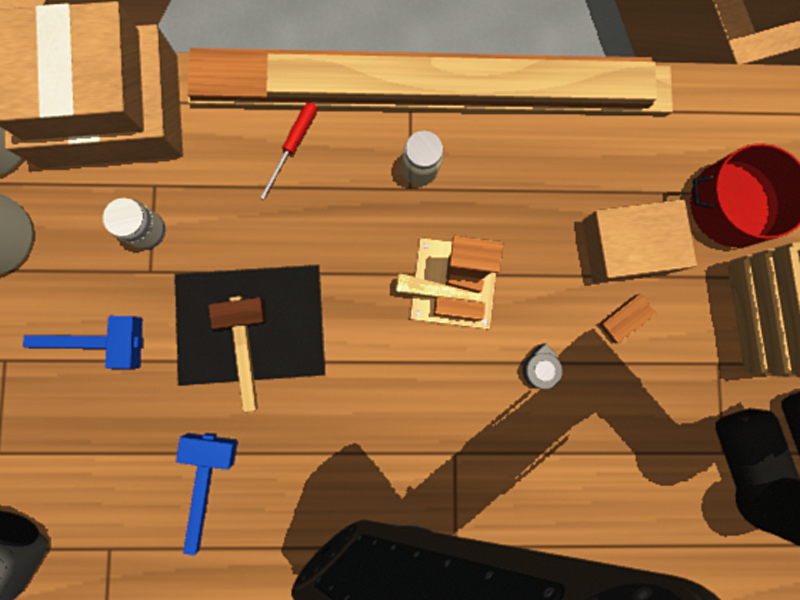

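View pics/side0.png

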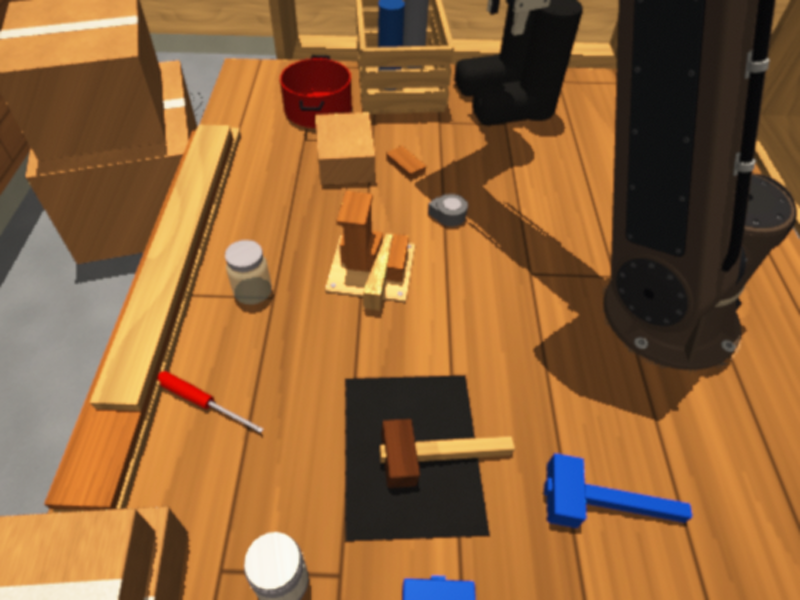

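The top view shows the mat at (250,325), with the brown mallet on it: head (236,312), handle end (249,410). The shoe is at (455,285) and the wedge's butt, at (400,285), faces the mat (+y). The blue mallets are decoys. I'll enlarge the crops next.

```bash
cat > h.py <<'E'
import numpy as np, cv2
from plant import bot
def pix2w(n,u,v,z):
    c=bot.get_calibration(n);V=c["view"];R,t=V[:3,:3],V[:3,3]
    d=R.T@np.array([(u-c["cx"])/c["fx"],-(v-c["cy"])/c["fy"],-1]);o=-R.T@t
    return o+d*(z-o[2])/d[2]
def w2pix(n,p):
    c=bot.get_calibration(n);q=c["view"][:3,:3]@np.asarray(p,float)+c["view"][:3,3]
    return np.array([c["cx"]+c["fx"]*q[0]/-q[2],c["cy"]+c["fy"]*-q[1]/-q[2]])
def crop(n,u0,v0,w,h,k,name):
    im=bot.camera(n)[v0:v0+h,u0:u0+w,::-1]
    im=cv2.resize(im,None,fx=k,fy=k,interpolation=cv2.INTER_CUBIC);cv2.imwrite(f"pics/{name}.png",im)
E
python3 - <<'E'
from h import *
crop("top",115,155,250,140,3.2,"topc")
crop("side",220,120,160,240,2.5,"sidec")
E
```

```text
(no output)
```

View pics/topc.png

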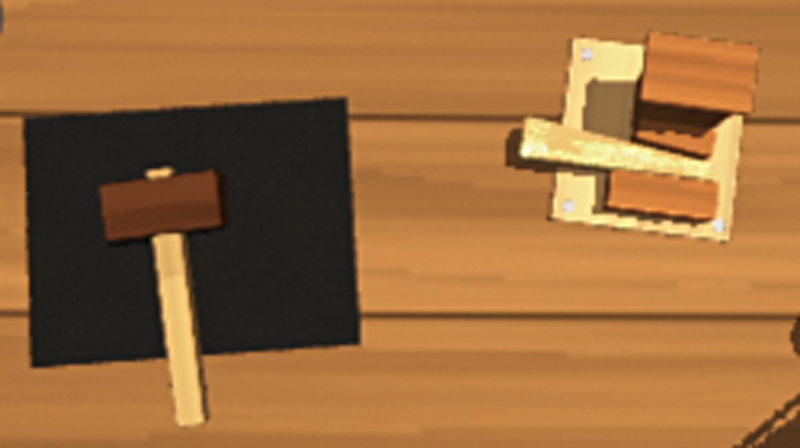

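View pics/sidec.png

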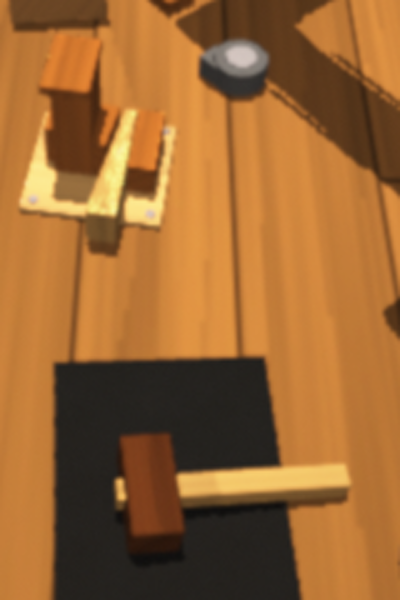

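The top crop shows the board corners at (573,38), (549,220) and (730,241). The wedge's butt top edge runs (526,119)–(520,156). The mallet head's top corners are (99,186), (216,170) and (222,222), and its handle end is (191,423). The mat corners are (25,118), (347,98), (358,343) and (33,366).

Run:
```python
from h import *
def T(u,v,z): return pix2w("top",115+(u+.5)/3.2-.5,155+(v+.5)/3.2-.5,z)
def S(u,v,z): return pix2w("side",220+(u+.5)/2.5-.5,120+(v+.5)/2.5-.5,z)
def fit(loc,w):
    loc=np.array(loc,float);w=np.array(w)[:,:2];lc,wc=loc.mean(0),w.mean(0)
    a=loc-lc;b=w-wc;th=np.arctan2((a[:,0]*b[:,1]-a[:,1]*b[:,0]).sum(),(a*b).sum())
    R=np.array([[np.cos(th),-np.sin(th)],[np.sin(th),np.cos(th)]]);t=wc-R@lc
    print("th",th.round(4),"org",t.round(1),"res",(w-(loc@R.T+t)).round(1).tolist());return th,t,R
np.set_printoptions(precision=1,suppress=True)
print("shoe");th,t,R=fit([(108,85),(-42,85),(-42,-60)],[T(573,38,8),T(549,220,8),T(730,241,8)])
print("shoe side");fit([(108,85),(-42,85)],[S(20,211,8),S(160,227,8)])
print("mat");fit([(100,130),(100,-130),(-100,-130),(-100,130)],[T(25,118,3),T(347,98,3),T(358,343,3),T(33,366,3)])
print("mallet");fit([(22,45),(22,-45),(-22,-45),(-172,0)],[T(99,186,43),T(216,170,43),T(222,224,43),T(191,423,35)])
print("mallet side (22,-45),(-22,-45),(22,45)->far/near");
for q in [(121,435,43),(172,432,43),(183,540,43),(129,541,43),(348,478,35)]: print(S(*q))
for q in [(526,119,52),(520,156,52),(714,160,52),(712,178,52)]:
    p=T(*q);print("wedge top",p,R.T@(p[:2]-t))
for q in [(88,213,52),(118,214,52),(122,250,8),(88,246,8)]:
    p=S(*q);print("wedge side",p,R.T@(p[:2]-t))
```

```text
shoe
th -0.1167 org [508.1 -96.5] res [[-0.4, -0.7], [-0.3, 1.3], [0.6, -0.6]]
shoe side
th -0.1019 org [508.  -93.5] res [[-1.2, 0.1], [1.2, -0.1]]
mat
th 0.0719 org [466.5 279.9] res [[-1.3, -1.3], [-1.2, 0.6], [1.3, 2.7], [1.1, -2.0]]
mallet
th 0.156 org [483.9 295.1] res [[-1.2, -0.4], [-2.1, -0.4], [-0.3, 0.6], [3.5, 0.1]]
mallet side (22,-45),(-22,-45),(22,45)->far/near
[508.5 253.1  43. ]
[465.  248.4  43. ]
[456.1 343.3  43. ]
[499.  345.8  43. ]
[317.  280.8  35. ]
wedge top [551.2  14.7  52. ] [ 29.8 115.5]
wedge top [522.3  19.3  52. ] [  0.6 116.6]
wedge top [ 520.4 -131.2   52. ] [ 16.2 -33. ]
wedge top [ 506.4 -129.4   52. ] [  2.1 -32.9]
wedge side [549.1  16.2  52. ] [ 27.6 116.7]
wedge side [519.4  16.2  52. ] [ -1.9 113.2]
wedge side [514.4  27.    8. ] [ -8.1 123.4]
wedge side [549.2  23.4   8. ] [ 26.9 123.9]
```

```bash
cat >> h.py <<'E'
from scipy.spatial.transform import Rotation as Ro
def down(th,flip=0):  # tool y along (cos th, sin th)
    th+=np.pi*flip;c,s=np.cos(th),np.sin(th)
    return Ro.from_matrix(np.array([[-s,c,0],[c,s,0],[0,0,-1]]).T).as_quat()
def f2w(org,th,p):
    c,s=np.cos(th),np.sin(th);return np.array([org[0]+c*p[0]-s*p[1],org[1]+s*p[0]+c*p[1],p[2]])
SHOE=(np.array([508.,-95.5]),-0.113); MAL=(np.array([483.,296.5]),0.135)
E
python3 - <<'E'
from h import *
g=f2w(*MAL,(0,28,9)); up=g+[0,0,150]
c=[]
for f in(0,1):
    q=down(MAL[1],f); j=bot.solve_ik(up,q); j2=bot.solve_ik(f2w(*SHOE,(15,200,18)),down(SHOE[1],f))
    print(f,j,j2)
    if j is not None and j2 is not None:c.append((max(abs(j[5]),abs(j2[5])),f))
f=min(c)[1];print("flip",f)
open("flip","w").write(str(f));q=down(MAL[1],f)
bot.move_gripper(88); bot.move_ptp(up,q); print(bot.read_state()["t"])
bot.line_to(g+[0,0,40],200); bot.line_to(g,60)
s=bot.read_state();print(s["t"],s["tcp_pos"],s["contact_force"])
bot.move_gripper(30,40); s=bot.read_state();print(s["t"],s["width"],s["finger_force"],s["contact_force"])
bot.line_to(g+[0,0,60],100);s=bot.read_state();print(s["t"],s["width"],s["contact_force"],s["moment"])
crop("side",180,180,220,190,3,"lift")
E
```

```text
0 [ 0.93271589  0.25485189 -0.29922657  0.         -1.01671787  2.34387677] [ 0.53701554  0.38855498 -0.49892577  0.         -0.68331557  2.49157711]
1 [ 0.93271589  0.25485189 -0.29922657  0.         -1.01671787 -0.79771589] [ 0.53701554  0.38855498 -0.49892577  0.         -0.68331557 -0.65001554]
flip 1
3.775
5.2917 [479.34675334 324.37529619   9.02671827] [-0.54314156  0.3884762  -0.56159996]
6.05 45.15852755427422 39.15200442977948 [ 0.39608833 -0.02249421 -1.55397127]
6.8 45.184717119142924 [-1.23851069  0.65567977 -4.42065858] [0.06755928 0.02650492 0.00586681]
```

View pics/lift.png

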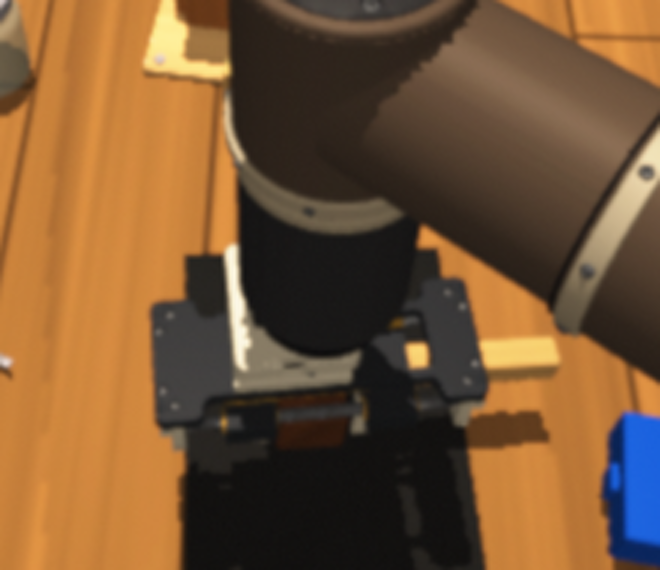

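The lift shows the mallet held by the head with its handle level. Now the taps, with the grip kept soft so that it limits the force.

```bash
cat > tap.py <<'E'
from h import *
X,Z=15,18
n=np.array([-np.sin(SHOE[1]),np.cos(SHOE[1]),0])
def P(y,z=Z): return f2w(*SHOE,(X,y,z))
def tap(y,v=60,back=12):
    b=np.array(bot.read_state()["contact_force"])
    bot.line_to(P(y),v); s=bot.read_state(); F=(np.array(s["contact_force"])-b)
    ach=(np.array(s["tcp_pos"])[:2]-SHOE[0])@n[:2]
    bot.line_to(P(y+back),80); bot.pause(.2)
    print(round(s["t"],2),"y",round(y,1),"act",round(ach,1),"Fy",round(F@n,1),"F",F.round(1),flush=True)
    return F@n
E
python3 - <<'E'
from tap import *
q=down(SHOE[1],int(open("flip").read()))
bot.move_gripper(30,25)
bot.move_ptp(P(225,75),q); bot.line_to(P(225),120); bot.line_to(P(205),60)
y=186
for i in range(6):
    f=tap(y)
    if f>4:break
    y-=3
print(bot.read_state()["t"],bot.read_state()["width"])
crop("side",180,110,220,190,3,"tap1")
E
```

```text
9.49 y 186 act 185.6 Fy -1.9 F [-0.8 -1.8  0.4]
10.39 y 183 act 182.3 Fy 1.6 F [0.5 1.5 1.6]
11.29 y 180 act 179.3 Fy 0.3 F [0.1 0.3 0.6]
12.19 y 177 act 176.3 Fy -0.0 F [ 0.3 -0.  -0.1]
13.09 y 174 act 173.3 Fy 1.0 F [-0.8  1.1  1.2]
13.99 y 171 act 170.3 Fy -0.6 F [ 0.5 -0.7 -0.5]
14.4917 45.47672093987907
```

View pics/tap1.png

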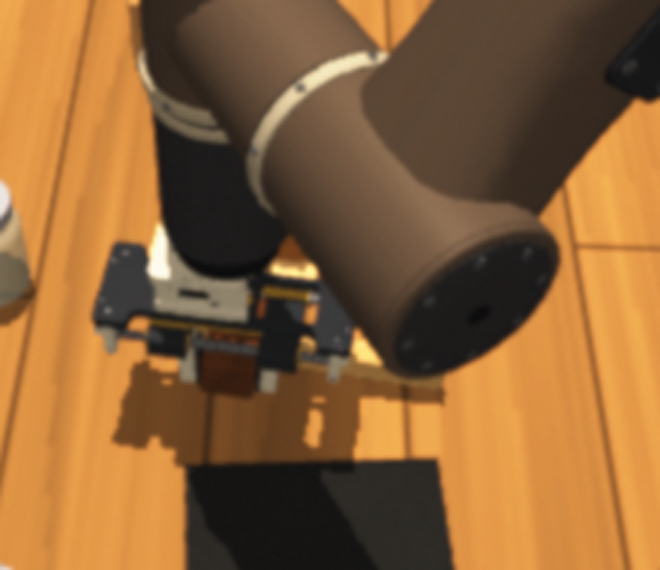

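The view shows the mallet level and in line with the shoe, with no contact except at the wedge. Tapping continues.

Run:
```python
from tap import *
y=168
while y>118:
    f=tap(y,70)
    if f>4.5:break
    y-=3
print(bot.read_state()["t"],bot.read_state()["width"])
```

```text
14.91 y 168 act 167.3 Fy 0.4 F [ 0.8  0.3 -0.4]
15.78 y 165 act 164.2 Fy 0.0 F [-0.8  0.1 -0.4]
16.64 y 162 act 161.3 Fy 1.2 F [-0.3  1.2 -0.6]
17.51 y 159 act 158.3 Fy 0.2 F [-0.1  0.3  1. ]
18.38 y 156 act 155.2 Fy 0.4 F [0.6 0.3 1.1]
19.24 y 153 act 152.2 Fy -0.1 F [ 0.2 -0.1  0.4]
20.11 y 150 act 149.2 Fy 1.3 F [1.1 1.2 0.8]
20.98 y 147 act 147.2 Fy 6.3 F [-0.5  6.4  0.9]
21.475 44.80415510028757
```

Run:
```python
from tap import *
y=146
for i in range(6):
    f=tap(y,60)
    if f>17:break
    y-=1
print(bot.read_state()["t"],bot.read_state()["width"])
```

```text
21.84 y 146 act 146.8 Fy 9.3 F [-2.1  9.6  1.5]
22.71 y 145 act 146.1 Fy 10.7 F [-0.9 10.8 -0.8]
23.57 y 144 act 145.2 Fy 12.4 F [-3.  12.8 -1. ]
24.44 y 143 act 144.3 Fy 11.4 F [-3.1 11.8 -0.7]
25.31 y 142 act 143.3 Fy 11.1 F [-1.9 11.4 -0.8]
26.18 y 141 act 142.4 Fy 10.6 F [-0.6 10.7 -2.6]
26.675 43.740523186788664
```

The force levels off at about 11 N, which probably means the mallet is slipping in the soft grip. I'll grip harder, tap, then look.

Run:
```python
from tap import *
bot.move_gripper(30,50)
y=142
for i in range(5):
    f=tap(y,60)
    if f>18:break
    y-=1
bot.line_to(P(190),150)
print(bot.read_state()["t"],bot.read_state()["width"])
crop("top",200,150,170,120,4,"j1")
```

```text
27.23 y 142 act 142.4 Fy 4.4 F [ 0.7  4.3 -0.8]
28.09 y 141 act 142.3 Fy 10.9 F [-1.9 11.2 -2. ]
28.96 y 140 act 142.2 Fy 16.5 F [-4.7 17.1 -0.1]
29.82 y 139 act 142.0 Fy 21.0 F [-3.  21.5 -1.8]
30.7333 43.81386073217415
```

View pics/j1.png

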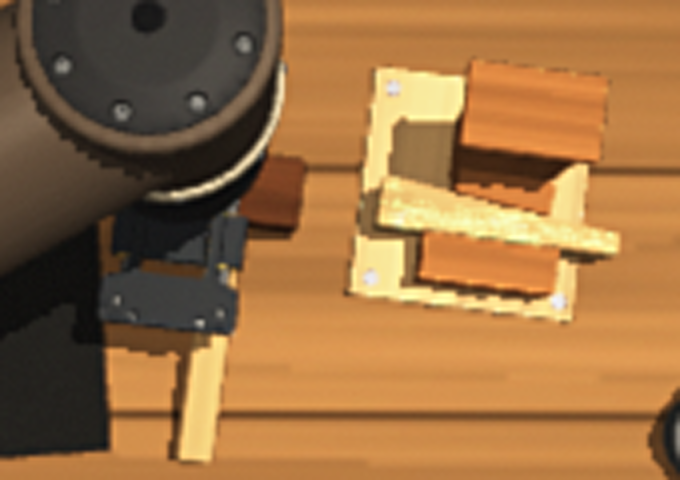

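The picture shows the wedge driven through the gap, with its butt at (380,200) and thin end at (619,246), parallel to the cheek. The last 2 taps moved it about 0.2 mm at up to 21 N, so it's jammed. I'll add two firmer taps for margin, still well below 70 N, and check the angle.

Run:
```python
from tap import *
def T(u,v,z): return pix2w("top",200+(u+.5)/4-.5,150+(v+.5)/4-.5,z)
o,th=SHOE;R=np.array([[np.cos(th),-np.sin(th)],[np.sin(th),np.cos(th)]])
for q in [(383,176,52),(376,225,52),(620,235,52),(618,256,52),(378,68,8),(350,292,8),(571,320,8)]: print((R.T@(T(*q)[:2]-o)).round(1))
bot.move_gripper(30,60)
bot.line_to(P(154),100);bot.pause(.2)
for y in(139,138): tap(y,60)
bot.line_to(P(200),150); bot.line_to(P(200,60),120)
s=bot.read_state();print(s["t"],s["width"],s["moment"])
```

```text
[31.  73.6]
[ 0.1 74.5]
[ 12.2 -76.7]
[ -1.  -76.7]
[108.1  81.8]
[-39.6  83.3]
[-40.5 -60.3]
32.11 y 139 act 142.1 Fy 20.1 F [-1.8 20.5 -1.9]
32.98 y 138 act 141.9 Fy 25.2 F [-3.3 25.7 -2.5]
34.4583 44.12470758962251 [0.0569698  0.00201659 0.00407067]
```

Run:
```python
from tap import *
q=down(MAL[1],int(open("flip").read()))
g=f2w(np.array([470.,283.]),MAL[1],(0,22,9))
bot.move_ptp(g+[0,0,50],q); bot.line_to(g+[0,0,8],80); bot.pause(.2)
b=bot.read_state()["contact_force"][2]
for z in np.arange(5,-4,-1.):
    bot.line_to(g+[0,0,z],15); f=bot.read_state()["contact_force"][2]-b
    print(z,round(f,1))
    if f>4 or g[2]+z<5:break
bot.move_gripper(70); bot.pause(.2)
c=bot.read_state()["tcp_pos"]
bot.line_to(np.array(c)+[0,0,120],150)
bot.move_joints([-0.1,*bot.read_state()["joint_pos"][1:]]) if 0 else bot.move_ptp(f2w((300,480),0,(0,0,200)),q)
print(bot.read_state()["t"])
crop("side",170,100,230,260,2.3,"end")
```

```text
5.0 -1.7
4.0 -0.5
3.0 -1.5
2.0 -1.7
1.0 -1.4
0.0 7.3
40.6333
```

View pics/end.png

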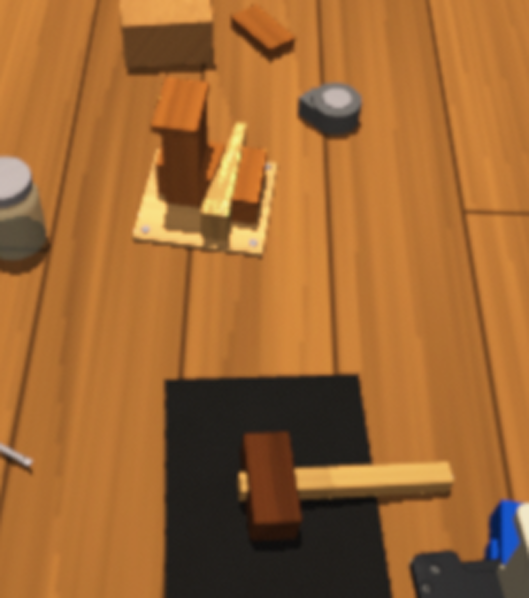

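The mallet lies flat on the mat with its head at (272,485), and the wedge stands straight and driven in at (222,190). Handing in.

```bash
python3 -c "
from plant import bot
print(bot.close_job())"
```

```text
the job is handed in; nothing more can be done
None
```

I handed the job in at about 41 s; no verdict came back. The wedge stopped advancing and stands straight under light taps (at most about 25 N at the wrist, read at the end of each tap), and the mallet lies flat on the mat, released.

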